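Load a device carrier into the spring magazine

ROBOT

A 6-joint arm with a two-finger parallel gripper is mounted at the origin on the work surface. World frame = base frame: x ahead of the robot, y to its left, z up, the work surface at z = 0. Lengths are in m, angles in degrees, forces in N, time in s.
With the tool pointing down it reaches from about 0.4 to 0.825 m from the base axis. Payload 7 kg.
Tool frame: the origin (TCP) lies at the very end of the fingers, on their centre line; the grasp point (between the pads) lies 19 mm behind it; x points along the fingers, z is the direction in which the jaws open and shut, and the axes are right-handed (so a half turn about x gives the same grasp; the last joint's range is limited). The gripper opens to 88 mm and grips with 3 to 60 N. Pads are 19 mm wide; open, the fingers measure 130 mm over their backs; the gripper's body (78 mm by 193 mm) begins 47 mm behind the grasp point.
Start: joints at [-58.379, 20.546, 0.682, 0, -70.136, -16.507], TCP at [0.176, -0.652, 0.189] pointing down, gripper open.
Joint ranges: [-176.03, 176.03], [-82.01, 121.73], [-58.28, 71.71], [-173.87, 95.51], [-174.79, -0.11], [-173.66, 173.66]. Speed limits (degrees/s): [136.94, 136.94, 172.46, 180, 180, 180].

INTERFACE

Orientations are given as [roll, pitch, yaw] about the fixed x, y, z axes, in that order (R = Rz(yaw) Ry(pitch) Rx(roll)).
In Python, from plant import * gives the robot as it stands.
- The arm moves only by the tool arm_command, never from a script. Its argument "commands" is one flat list of numbers, 5 for each row, row after row: the shift along the tool's x, y, z in mm, then the turn about the tool's x in degrees, then the opening in per cent of the stroke, from 0 (shut) to 100 (fully open). A call has 1 to 5 rows; each row shifts and turns the pose as measured when the row begins, along the tool's axes as they then stand; what a row does not reach is not made up. A row lasts 1/8 s, in which the tool goes at most 62.5 mm and 10.7 degrees, less where a joint would pass 70% of its speed; a pose out of reach is approached as far as the arm can. A call is refused whole if a number of a shift passes 62.5 or a number of a turn 10.7, either way. A call with a gripper value outside its range is refused whole. The fingers move at their own pace and stop on an object; the grip force is fixed at half the most. Time passes only in rows, so rows that do not move let the fingers close. It gives the time, the measured TCP pose, the force and the opening at its end, in the units of the state.
- get_obs(): the state, without advancing time (a new reading comes with each control period).
- snapshot(name): name is "side" or "top"; returns a dict with "frame" (384x512x3 uint8, blue, green, red), "fov_y" (degrees; the focal length in pixels is half the picture's height over the tangent of half this angle, whatever the lens; pixels are square), "cx", "cy" (the principal point, pixels), "dist" ([k1, k2, p1, p2, k3] as OpenCV has them; the pictures are not rectified), "world_to_cam" (4x4, takes a point from world to camera coordinates). Camera axes: x right, y up, looking along -z (the intrinsics and any distortion apply to the point x, -y, -z); pixel columns grow to the right and rows downward; lengths in m; the calibration is good to about 2 mm. A picture is of the moment at which its call begins. There is no depth.
- close_job(): hands the job in, once; it reports no verdict.
The state is a dict: "clock": time; "joint_pos": joint angles; "qvel": joint speeds; "tau": joint torques, N m; "tool_pos": TCP position; "orientation": TCP orientation; "force": force on the tool from outside, world axes, zero at the start; "moment": the same for the moment, N m; "opening": finger opening in m.
Only numpy, scipy, OpenCV 4.12 (cv2) and the standard library are available. Lean on these libraries where they do the work, as an engineer would, in place of code of your own. Each camera call takes 0.05 s, during which the arm holds its last target. There are 200 camera calls.

TASK

Load the blue device carrier into the green spring magazine: lay it lengthwise across the two towers and press it down against the spring follower until both yellow catches have snapped over its ends, then let go so that it stays held level under them. Leave the red and the grey carriers where they lie.

Things in the scene. Friction and masses are not known exactly. Their poses are not given: they have to be found in the camera images.
- blue_carrier: The blue carrier, the one to load: a flat aluminium bar 40 (its x) x 120 (its y) x 16 (z) mm, about 0.2 kg, lying flat on the table, with a small gold-coloured square at the middle of its top. Origin: centre of its underside.
- magazine: Green magazine, fixed. Origin: base centre on the table, z up. Slot 50 (x) by 128 mm (y, the carrier's length) in two end towers 96 mm apart, flared rims 108 mm high, open at the x sides for fingers. Yellow catches at the y ends snap over a carrier when its underside is pressed below 55 mm (47 is good, 27 the bottom); let go, it rises to 58. Black follower: top at 69 mm, 5 N + 1.25 N/cm; press 6-10 N.
- red_carrier: The red carrier, to be left alone: a flat aluminium bar 40 (its x) x 120 (its y) x 16 (z) mm, about 0.2 kg, lying flat on the table, with a small gold-coloured square at the middle of its top. Origin: centre of its underside.
- grey_carrier: The bare grey carrier, to be left alone: a flat aluminium bar 40 (its x) x 120 (its y) x 16 (z) mm, about 0.2 kg, lying flat on the table, with a small gold-coloured square at the middle of its top. Origin: centre of its underside.
There are look-alikes about, which are no part of the job. Of the things that look like the magazine, the smallest one is meant.

How it is judged:
By the outcome, as a careful person would: the job done as asked, in the order asked, and still so for the second after the job is handed in, with the robot touching nothing.
It also fails if it takes over 38 s, if anything falls off the work surface, if the arm or the gripper's body presses on something with over 40 N, if the wrist force passes 120 N, or if a joint passes its speed limit or range.

## Working session

There is one attempt and no reset: what is moved stays moved. The work goes in short steps, Python scripts to look and compute and a tool call to move; the robot and the scene stay as the last step left them, time stands still between calls to the robot, and variables do not carry over. Pictures are saved under pics/ and viewed, about 8 in all and at most 12, crops included, and the job is handed in when it is done.

Besides the shell and the picture viewer there is one more tool, called after "Emit:" by a JSON object that holds its "api" and its "payload", one argument or row to a line. arm_command: Moves the arm, as the interface text tells. Its arguments: {"type":"object","properties":{"commands":{"type":"array"}},"required":["commands"]}

```bash
mkdir -p pics; cat > h.py <<'E'
from plant import *
import numpy as np, cv2
def cam(s):
    h,w=s["frame"].shape[:2]; f=h/2/np.tan(np.radians(s["fov_y"]/2))
    return np.array([[f,0,s["cx"]],[0,f,s["cy"]],[0,0,1]]), np.array(s["dist"],float), np.array(s["world_to_cam"])
def ray(s,uv):
    K,d,T=cam(s); p=cv2.undistortPoints(np.array(uv,float).reshape(-1,1,2),K,d).reshape(-1,2)
    D=np.c_[p[:,0],-p[:,1],-np.ones(len(p))]@T[:3,:3]
    return -T[:3,:3].T@T[:3,3], D
def onz(s,uv,z):
    o,D=ray(s,uv); return o+D*((z-o[2])/D[:,2])[:,None]
def proj(s,P):
    K,d,T=cam(s); c=np.atleast_2d(P)@T[:3,:3].T+T[:3,3]; c=c*[1,-1,-1]
    return cv2.projectPoints(c,np.zeros(3),np.zeros(3),K,d)[0].reshape(-1,2)
E
python3 - <<'E'
from h import *
import pickle
o=get_obs(); print({k:np.round(v,3) for k,v in o.items()})
for n in("top","side"):
    s=snapshot(n); pickle.dump(s,open(n+".pkl","wb")); cv2.imwrite(f"pics/{n}0.png",cv2.resize(s["frame"],None,fx=1.5,fy=1.5))
    print(n,s["fov_y"],s["cx"],s["cy"],s["dist"],np.round(-np.array(s["world_to_cam"])[:3,:3].T@np.array(s["world_to_cam"])[:3,3],3))
E
```

```text
{'clock': np.float64(0.0), 'joint_pos': array([-5.8379e+01,  2.0592e+01,  6.3500e-01, -2.2000e-02, -7.0135e+01,
       -1.6507e+01]), 'qvel': array([-0.03 ,  0.054,  0.091, -0.128,  0.015,  0.134]), 'tau': array([ 1.0000e-03, -5.8272e+01,  2.9305e+01,  6.9970e+00,  7.0000e-03,
       -0.0000e+00]), 'tool_pos': array([ 0.176, -0.651,  0.188]), 'orientation': array([  4.01 ,  89.906, 109.117]), 'force': array([ 0.38 , -1.837, -0.367]), 'moment': array([ 0.013, -0.037,  0.036]), 'opening': np.float64(0.088)}
top 53.352979618809115 253.3637025759135 194.0583770077644 [-0.01100228  0.          0.          0.          0.        ] [ 0.387 -0.035  0.853]
side 42.37726202612186 255.83146919788095 189.67176792385823 [-0.05672976  0.          0.          0.          0.        ] [0.412 0.926 1.047]
```

View pics/top0.png

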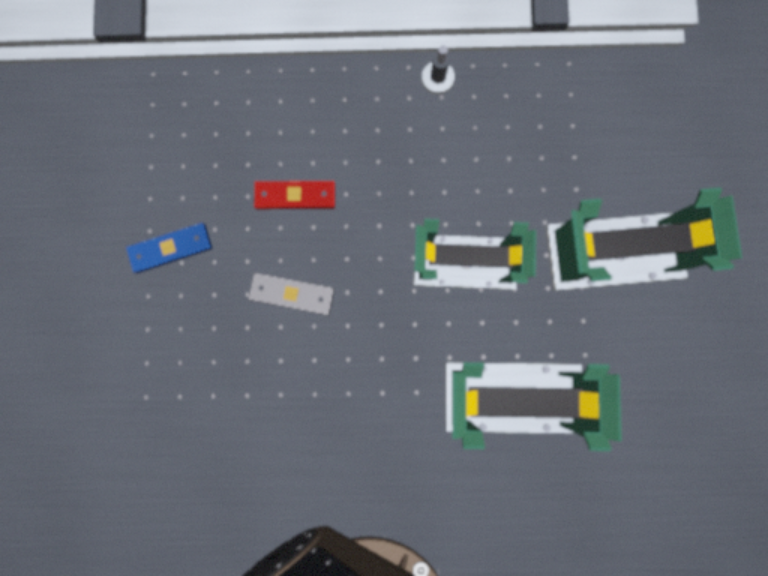

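View pics/side0.png

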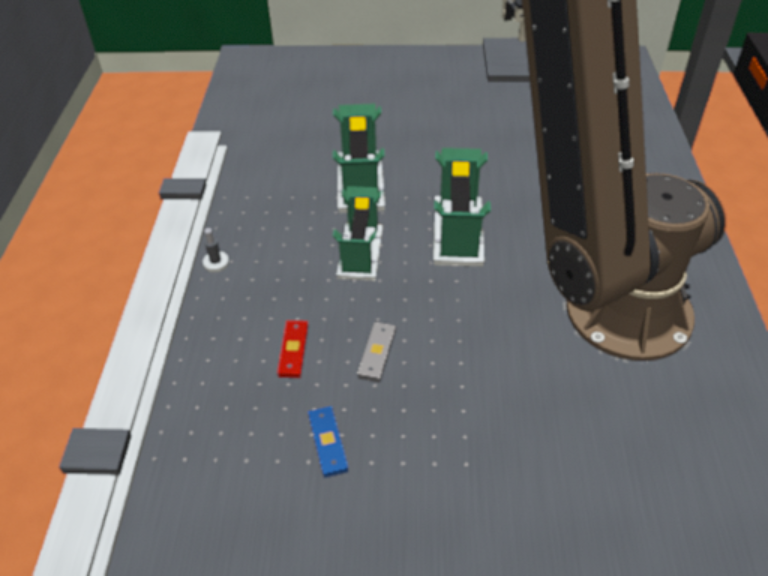

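The top view shows blue at (169,247), red at (294,194), grey at (291,294) and the smallest magazine at (475,256). The larger look-alikes are at (645,240) and (535,403). The side view agrees, with blue at (328,440) and the small magazine at (360,235).

```bash
python3 - <<'E'
from h import *
import pickle
S={n:pickle.load(open(n+".pkl","rb")) for n in("top","side")}
for n,s in S.items():
    hsv=cv2.cvtColor(s["frame"],cv2.COLOR_BGR2HSV)
    x0,y0,x1,y1={"top":(80,140,145,190),"side":(200,265,240,325)}[n]
    m=np.zeros(hsv.shape[:2],np.uint8); m[y0:y1,x0:x1]=cv2.inRange(hsv,(105,120,60),(125,255,255))[y0:y1,x0:x1]
    c=max(cv2.findContours(m,0,2)[0],key=cv2.contourArea)
    P=onz(s,c.reshape(-1,2),.016)[:,:2]*1000
    print(n,"blue",cv2.minAreaRect(P.astype(np.float32)))
    g=np.zeros_like(m); g[y0:y1,x0:x1]=cv2.inRange(hsv,(15,80,100),(30,255,255))[y0:y1,x0:x1]
    M=cv2.moments(g,True); print("gold",onz(s,[M["m10"]/M["m00"],M["m01"]/M["m00"]],.016)*1000)
a=S["top"]["frame"][135:205,265:370]; b=S["side"]["frame"][115:195,210:270]
a=cv2.resize(a,None,fx=5,fy=5,interpolation=2); b=cv2.resize(b,(262,350),interpolation=2)
cv2.imwrite("pics/mag.png",np.hstack([a,b]))
# yellow blobs of small magazine, top view
s=S["top"];hsv=cv2.cvtColor(s["frame"],cv2.COLOR_BGR2HSV)
for nm,lo,hi in(("yel",(20,150,120),(32,255,255)),("green",(60,80,30),(90,255,255)),("blk",(0,0,0),(179,90,62)),("white",(0,0,150),(179,40,255))):
    m=np.zeros(hsv.shape[:2],np.uint8); m[140:200,272:360]=cv2.inRange(hsv,lo,hi)[140:200,272:360]
    k,_,st,ce=cv2.connectedComponentsWithStats(m)
    for i in range(1,k):
        if st[i,4]>20: print(nm,st[i],ce[i].round(1))
E
```

```text
top blue ((541.66748046875, 288.779541015625), (42.11878967285156, 122.20171356201172), 16.91005516052246)
gold [[542.83607725 290.71748817  16.        ]]
side blue ((539.857177734375, 296.53912353515625), (40.10830307006836, 125.170166015625), 16.940908432006836)
gold [[540.20027625 292.8728762   16.        ]]
yel [284 161   6  14  68] [286.6 167.3]
yel [339 163   9  14 106] [343.3 169.5]
green [277 146  16  39 324] [282.6 163. ]
green [335 148  22  40 486] [348.4 167.8]
white [289 156  47   8 279] [311.8 159.9]
white [276 173  69  21 846] [310.6 184.4]
```

View pics/mag.png

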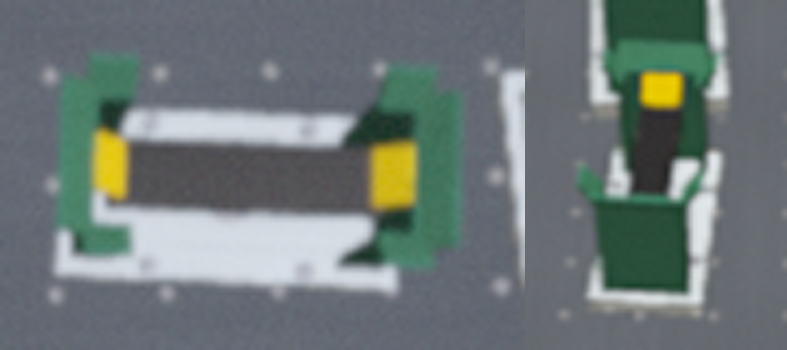

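```bash
python3 - <<'E'
from h import *
import pickle
S={n:pickle.load(open(n+".pkl","rb")) for n in("top","side")}
t=S["top"]; f=lambda p:np.array(p,float)/5+[265,135]-.4
g=lambda p:(np.array(p,float)-[525,0])/4.37+[210,115]-.4
def show(n,s,p,z): print(n,(onz(s,p,z)*1000).round(1)[:,:2].tolist())
show("fol top/bot edge",t,f([[130,143],[370,148],[130,207],[370,212]]),.069)
show("rim L outer, flare up/dn",t,f([[62,78],[62,228],[90,55],[138,57],[80,252],[130,254]]),.108)
show("rim R",t,f([[462,92],[458,248],[387,67],[437,68],[385,263],[435,268]]),.108)
show("catch L in, R in @.078",t,f([[128,132],[127,198],[371,142],[371,206]]),.078)
show("plate bl br @.005",t,f([[55,275],[397,292]]),.005)
show("side near rim out",S["side"],g([[597,198],[687,203],[578,165],[706,168]]),.108)
show("side far rim",S["side"],g([[610,42],[712,42]]),.108)
show("side plate near",S["side"],g([[588,300],[703,307]]),.003)
E
```

```text
fol top/bot edge [[527.3, -104.4], [523.1, -203.7], [500.5, -103.6], [496.3, -202.6]]
rim L outer, flare up/dn [[546.9, -74.8], [487.0, -73.3], [555.9, -86.1], [554.7, -105.1], [477.4, -80.1], [476.2, -99.7]]
rim R [[538.0, -232.5], [476.0, -228.1], [548.6, -203.3], [547.8, -223.1], [470.6, -199.3], [468.3, -218.8]]
catch L in, R in @.078 [[530.2, -102.9], [502.9, -101.7], [524.0, -202.3], [497.5, -201.2]]
plate bl br @.005 [[479.8, -74.9], [469.1, -226.8]]
side near rim out [[540.4, -71.1], [483.2, -67.0], [554.9, -101.9], [472.3, -99.8]]
side far rim [[542.5, -226.5], [472.8, -226.9]]
side plate near [[553.8, -82.6], [476.1, -77.0]]
```

Estimates: blue is at (541.5, 291) mm with yaw +16.9°. The magazine is at (512, -152) mm with yaw about -3°. The measured widths match the given sizes, so I'll move.

```bash
cat > e.py <<'E'
from h import *
import sys
from scipy.spatial.transform import Rotation as Ro
o=get_obs(); p=o["tool_pos"]*1000; R=Ro.from_euler("xyz",o["orientation"],degrees=True).as_matrix()
print("t",o["clock"],"p",p.round(1),"toolx",R[:,0].round(3),"zhead",np.degrees(np.arctan2(R[1,2],R[0,2])).round(2),"F",o["force"].round(1),"M",o["moment"].round(2),"op",(o["opening"]*1000).round(1),"q",o["joint_pos"].round(0))
for a in sys.argv[1:]:
    v=np.array(a.split(","),float); h=np.degrees(np.arctan2(R[1,2],R[0,2])); d=R.T@(v[:3]-p)
    print(a,"d tool",d.round(1),"turn about x",[round((h-v[3]-k+180)%360-180,1) for k in(0,180)])
E
python3 e.py 350,-600,190,16.9 541.5,291,190,16.9
```

```text
Traceback (most recent call last):
  File "e.py", line 5, in <module>
    print("t",o["clock"],"p",p.round(1),"toolx",R[:,0].round(3),"zhead",np.degrees(np.arctan2(R[1,2],R[0,2])).round(2),"F",o["force"].round(1),"M",o["moment"].round(2),"op",(o["opening"]*1000).round(1),"q",o["joint_pos"].round(0))
                                                                                                                                                                             ^^^^^^^^^^^^^^^^^^^^^^^^^
AttributeError: 'float' object has no attribute 'round'
```

```bash
sed -i 's/(o\["opening"\]\*1000).round(1)/round(float(o["opening"])*1000,1)/' e.py
python3 e.py 350,-600,190,16.9 541.5,291,190,16.9
```

```text
t 0.1 p [ 175.8 -651.2  188.5] toolx [-0.001  0.001 -1.   ] zhead 105.11 F [ 0.2  0.5 -0.9] M [ 0.01 -0.   -0.  ] op 87.8 q [-58.  21.   1.  -0. -70. -17.]
350,-600,190,16.9 d tool [  -1.5 -181.5    4. ] turn about x [np.float64(88.2), np.float64(-91.8)]
541.5,291,190,16.9 d tool [-3.000e-01 -5.986e+02  8.143e+02] turn about x [np.float64(88.2), np.float64(-91.8)]
```

Emit:
{"api": "arm_command", "payload": {
  "commands": [0,-54,27,-10.2,100,0,-58,17,-10.2,100,0,-60,6,-10.2,100,0,-60,-4,-10.2,100,0,-58,-15,-10.2,100]
}}

```text
clock: 0.72
tool_pos: [0.4015, -0.4457, 0.1854]
orientation: [-29.6, 89.6, 127.6]
force: [1.4, -0.3, 0.7]
opening: 0.0876
```

```bash
python3 e.py 541.5,291,190,196.9
```

```text
t 0.725 p [ 401.5 -445.7  185.4] toolx [-0.004  0.005 -1.   ] zhead 157.22 F [ 1.4 -0.3  0.7] M [-0.09 -0.11 -0.01] op 87.6 q [-29.  14.  -9.  -0. -67.   7.]
541.5,291,190,196.9 d tool [  -1.6 -733.5  156.2] turn about x [np.float64(-39.7), np.float64(140.3)]
```

Emit:
{"api": "arm_command", "payload": {
  "commands": [-1,-57,12,-10,100,-1,-58,2,-10,100,0,-57,-8,-10,100,0,-55,-18,-10,100,0,-51,-27,0,100]
}}

```text
clock: 1.35
tool_pos: [0.4544, -0.1515, 0.1863]
orientation: [-61.7, 89.5, 137.1]
force: [0.8, -0.2, 0.6]
opening: 0.0878
```

Emit:
{"api": "arm_command", "payload": {
  "commands": [0,-51,-27,0,100,0,-51,-27,0,100,0,-51,-27,0,100,0,-51,-27,0,100,0,-51,-27,0,100]
}}

```text
clock: 1.98
tool_pos: [0.4988, 0.1432, 0.1881]
orientation: [-67.7, 89.5, 131.2]
force: [1.1, -0.1, 0.3]
opening: 0.0875
```

```bash
python3 e.py 541.5,291,190,196.9
```

```text
t 1.975 p [498.8 143.2 188.1] toolx [-0.006  0.007 -1.   ] zhead -161.14 F [ 1.1 -0.1  0.3] M [-0.09 -0.06 -0.02] op 87.5 q [ 37.   6. -18.  -1. -66. -18.]
541.5,291,190,196.9 d tool [  -1.2 -126.1  -88.2] turn about x [np.float64(2.0), np.float64(-178.0)]
```

Emit:
{"api": "arm_command", "payload": {
  "commands": [0,-43,-30,2,100,0,-43,-30,0,100,0,-40,-28,0,100,30,0,0,0,100,30,0,0,0,100]
}}

```text
clock: 2.6
tool_pos: [0.5452, 0.3009, 0.1274]
orientation: [-77.9, 89.5, 119.3]
force: [0.1, -0.1, -0.1]
opening: 0.0872
```

```bash
python3 - <<'E'
from h import *
s=snapshot("side");t=snapshot("top")
cv2.imwrite("pics/c1.png",np.hstack([cv2.resize(s["frame"][200:384,130:310],None,fx=2.2,fy=2.2),cv2.resize(t["frame"][100:284,40:220],None,fx=2.2,fy=2.2)]))
E
python3 e.py 541.5,291,60,196.9 541.5,291,3,196.9
```

```text
t 2.7 p [543.4 299.  124.9] toolx [-0.009  0.004 -1.   ] zhead -162.93 F [-0.   0.5 -0.3] M [-0.04  0.23 -0.  ] op 87.5 q [ 46.  18. -11.  -1. -61. -29.]
541.5,291,60,196.9 d tool [64.8  7.5  3.6] turn about x [np.float64(0.2), np.float64(-179.8)]
541.5,291,3,196.9 d tool [121.8   7.9   3.2] turn about x [np.float64(0.2), np.float64(-179.8)]
```

View pics/c1.png

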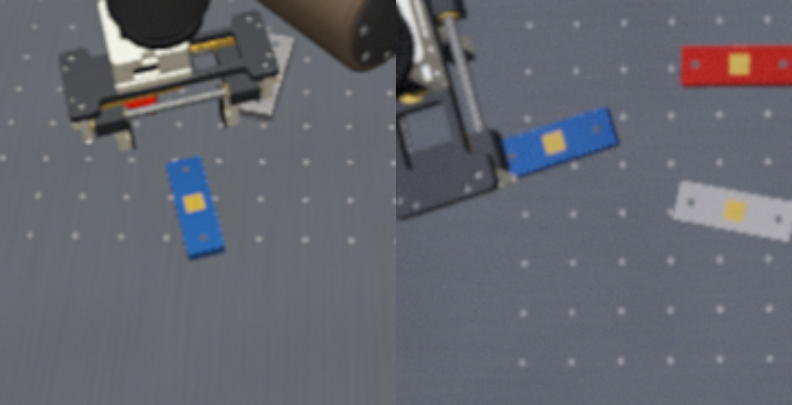

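The gripper is above the blue carrier and aligned with it; the carrier is unmoved, at about (194,203) in the side crop and (553,142) in the top crop. Descending.

Emit:
{"api": "arm_command", "payload": {
  "commands": [30,8,3,0,100,30,0,0,0,100,25,0,0,0,100,15,0,0,0,100,0,0,0,0,100]
}}

```text
clock: 3.32
tool_pos: [0.5449, 0.2916, 0.0278]
orientation: [-72.2, 89.5, 124.9]
force: [-0.4, -0.7, 0.4]
opening: 0.0877
```

```bash
python3 e.py 541.5,291,3,196.9
```

```text
t 3.325 p [544.9 291.6  27.8] toolx [-0.005  0.007 -1.   ] zhead -162.91 F [-0.4 -0.7  0.4] M [ 0.03  0.1  -0.01] op 87.7 q [ 46.  24. -18.  -1. -49. -28.]
541.5,291,3,196.9 d tool [24.8 -0.3  3.4] turn about x [np.float64(0.2), np.float64(-179.8)]
```

Emit:
{"api": "arm_command", "payload": {
  "commands": [14,0,3,0,100,8,0,0,0,100,3,0,0,0,100,0,0,0,0,100]
}}

```text
clock: 3.82
tool_pos: [0.5431, 0.2919, 0.0038]
orientation: [-96.2, 89.5, 100.9]
force: [-0.1, -0.3, 0.4]
opening: 0.0872
```

```bash
python3 e.py 541.5,291,3,196.9
```

```text
t 3.825 p [543.1 291.9   3.8] toolx [-0.002  0.009 -1.   ] zhead -162.89 F [-0.1 -0.3  0.4] M [-0.02  0.1   0.06] op 87.2 q [ 46.  25. -19.  -1. -45. -29.]
541.5,291,3,196.9 d tool [0.8 0.4 1.8] turn about x [np.float64(0.2), np.float64(-179.8)]
```

Emit:
{"api": "arm_command", "payload": {
  "commands": [1,0,2,0,0,0,0,0,0,0,0,0,0,0,0,0,0,0,0,0,0,0,0,0,0]
}}

```text
clock: 4.45
tool_pos: [0.5415, 0.2918, 0.0037]
orientation: [-103.6, 89.4, 93.5]
force: [-0.0, -0.1, 0.4]
opening: 0.0432
```

```bash
python3 e.py 541.5,291,3,196.9
```

```text
t 4.45 p [541.5 291.8   3.7] toolx [-0.001  0.01  -1.   ] zhead -162.88 F [-0.  -0.1  0.4] M [-0.08  0.11 -0.  ] op 43.2 q [ 46.  25. -20.  -1. -45. -29.]
541.5,291,3,196.9 d tool [0.7 0.7 0.3] turn about x [np.float64(0.2), np.float64(-179.8)]
```

Emit:
{"api": "arm_command", "payload": {
  "commands": [0,0,0,0,0,0,0,0,0,0,-10,0,0,0,0,-30,0,0,0,0,-30,0,0,0,0]
}}

```text
clock: 5.08
tool_pos: [0.5404, 0.2898, 0.0741]
orientation: [-73.6, 89.6, 123.5]
force: [0.7, 1.2, -0.2]
opening: 0.0006
```

```bash
python3 - <<'E'
from h import *
s=snapshot("side");t=snapshot("top")
cv2.imwrite("pics/c2.png",np.hstack([cv2.resize(s["frame"][180:384,110:310],None,fx=2,fy=2),cv2.resize(t["frame"][80:284,20:220],None,fx=2,fy=2)]))
E
python3 e.py 512,-152,200,177
```

```text
t 5.175 p [542.5 291.5  77.2] toolx [ 0.001  0.01  -1.   ] zhead -162.85 F [0.3 0.2 0.7] M [ 0.08  0.06 -0.02] op 1.0 q [ 46.  20. -16.  -0. -54. -29.]
512,-152,200,177 d tool [-127.4  413.6  159.4] turn about x [np.float64(20.1), np.float64(-159.9)]
```

View pics/c2.png

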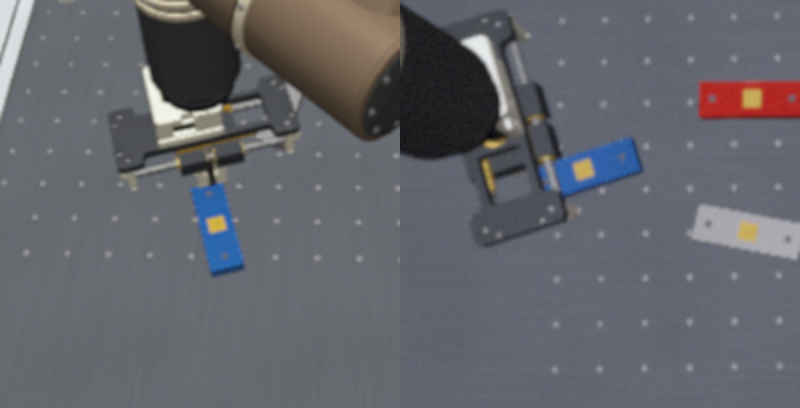

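The carrier was not gripped: it lies flat and free, and the fingers are shut above it. I'll re-measure the carrier and project the reported TCP into both pictures.

```bash
cat > blue.py <<'E'
from h import *
def blue(s,z=.016):
    hsv=cv2.cvtColor(s["frame"],cv2.COLOR_BGR2HSV); m=cv2.inRange(hsv,(105,120,60),(125,255,255))
    c=max(cv2.findContours(m,0,2)[0],key=cv2.contourArea)
    return cv2.minAreaRect((onz(s,c.reshape(-1,2),z)[:,:2]*1000).astype(np.float32)),c
E
python3 - <<'E'
from blue import *
o=get_obs(); p=o["tool_pos"]; ims=[]
for n in("side","top"):
    s=snapshot(n); print(n,blue(s)[0]); im=s["frame"].copy()
    q=proj(s,[p,p+[0,0,.019]]); print(q)
    c=q[0].astype(int); x0,y0=max(c[0]-45,0),max(c[1]-50,0); im=cv2.resize(im[y0:y0+110,x0:x0+100],None,fx=4,fy=4,interpolation=2)
    for a in q: cv2.circle(im,tuple(((a-[x0,y0])*4+2).astype(int)),4,(255,0,255),1)
    ims.append(cv2.resize(im,(400,440)))
cv2.imwrite("pics/c3.png",np.hstack(ims)); print(p,o["force"],o["opening"])
E
```

```text
side ((539.7320556640625, 296.949951171875), (40.10830307006836, 124.31126403808594), 16.940908432006836)
[[215.09877605 277.10013264]
 [214.44478365 272.48729457]]
top ((546.0179443359375, 273.99957275390625), (42.2457389831543, 91.26482391357422), 16.57864761352539)
[[ 99.65641625 159.28267703]
 [ 95.77821524 157.51226557]]
[0.54247542 0.29148975 0.07724328] [0.27604323 0.18102972 0.69296611] 0.0010114565381326777
```

View pics/c3.png

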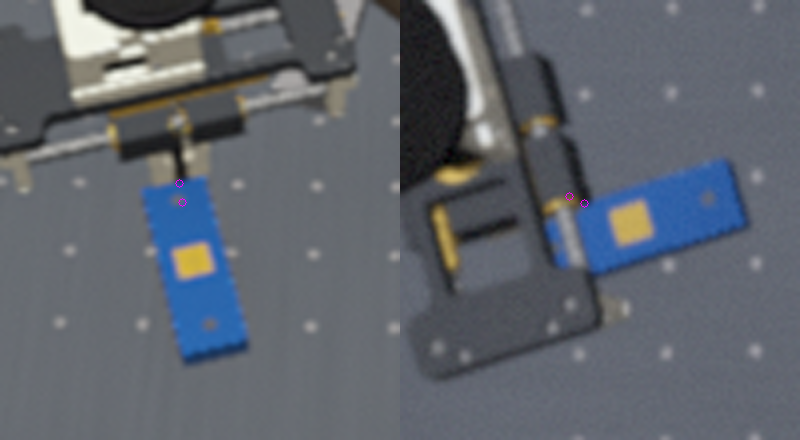

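The carrier has not moved: centre (540,292), yaw 17°. The real fingertips appear about 19 mm higher than the reported TCP: in the left crop they end at (180,182), where the grasp point projects. So the fingers closed above the bar. I'll reopen, go about 19 mm deeper in small steps and watch the force.

Emit:
{"api": "arm_command", "payload": {
  "commands": [0,0,0,0,100,0,0,0,0,100,0,0,0,0,100,0,0,0,0,100,0,0,0,0,100]
}}

```text
clock: 5.9
tool_pos: [0.5394, 0.2892, 0.0716]
orientation: [-57.5, 89.5, 139.6]
force: [0.5, -0.1, -0.2]
opening: 0.0451
```

Emit:
{"api": "arm_command", "payload": {
  "commands": [30,0,0,0,100,25,0,0,0,100,15,0,0,0,100,3,0,0,0,100]
}}

```text
clock: 6.4
tool_pos: [0.54, 0.2904, -0.0024]
orientation: [-74.6, 89.6, 122.5]
force: [0.6, 0.3, 0.7]
opening: 0.084
```

```bash
python3 - <<'E'
from blue import *
s=snapshot("side"); cv2.imwrite("pics/c4.png",cv2.resize(s["frame"][230:330,150:280],None,fx=5,fy=5,interpolation=2))
E
python3 e.py 541,291.5,-13,196.9
```

```text
t 6.45 p [540.1 290.5  -2.2] toolx [-0.004  0.007 -1.   ] zhead -162.89 F [-0.2 -0.7  0.7] M [-0.06  0.13 -0.  ] op 85.6 q [ 46.  25. -20.  -1. -45. -29.]
541,291.5,-13,196.9 d tool [10.8 -0.6 -1.1] turn about x [np.float64(0.2), np.float64(-179.8)]
```

View pics/c4.png

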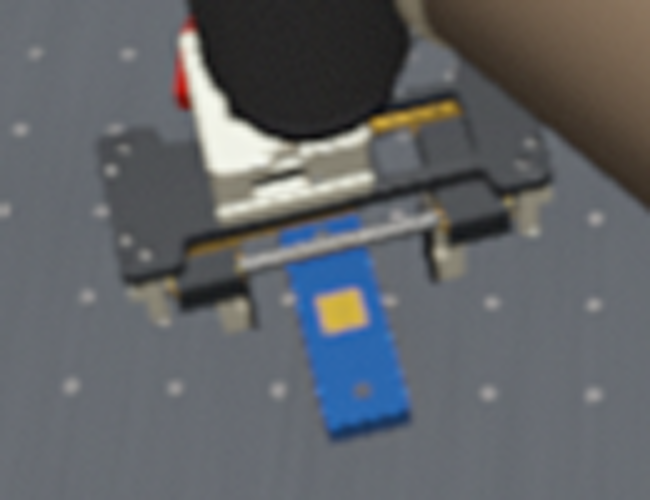

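The open fingers straddle the bar squarely (tips at (238,325) and (450,275), gold at (341,310)), still about 20 mm above the table. Descending gently.

Emit:
{"api": "arm_command", "payload": {
  "commands": [5,0,-1,0,100,5,0,0,0,100,3,0,0,0,100]
}}

```text
clock: 6.82
tool_pos: [0.5423, 0.292, -0.0139]
orientation: [-98.9, 89.5, 98.2]
force: [-0.1, 0.5, -0.5]
opening: 0.0873
```

Emit:
{"api": "arm_command", "payload": {
  "commands": [2,0,0,0,100,2,0,0,0,100]
}}

```text
clock: 7.08
tool_pos: [0.5425, 0.2922, -0.0179]
orientation: [-101.4, 89.5, 95.7]
force: [-0.4, 0.1, -0.2]
opening: 0.0876
```

```bash
python3 e.py 541,291.5,-18,196.9
```

```text
t 7.075 p [542.5 292.2 -17.9] toolx [-0.001  0.009 -1.   ] zhead -162.87 F [-0.4  0.1 -0.2] M [-0.    0.11 -0.  ] op 87.6 q [ 46.  27. -20.  -1. -43. -29.]
541,291.5,-18,196.9 d tool [0.1 0.2 1.6] turn about x [np.float64(0.2), np.float64(-179.8)]
```

Emit:
{"api": "arm_command", "payload": {
  "commands": [1.5,0,0,0,100,0,0,0,0,100]
}}

```text
clock: 7.32
tool_pos: [0.5424, 0.2922, -0.0196]
orientation: [-101.0, 89.5, 96.1]
force: [0.3, 0.3, 0.3]
opening: 0.0875
```

Emit:
{"api": "arm_command", "payload": {
  "commands": [1.5,0,1,0,100,0,0,0,0,100]
}}

```text
clock: 7.58
tool_pos: [0.5415, 0.2919, -0.0211]
orientation: [-101.9, 89.5, 95.2]
force: [-0.7, -0.5, -0.8]
opening: 0.0881
```

Emit:
{"api": "arm_command", "payload": {
  "commands": [0,0,0,0,0,0,0,0,0,0,0,0,0,0,0,0,0,0,0,0,0,0,0,0,0]
}}

```text
clock: 8.2
tool_pos: [0.5415, 0.292, -0.0209]
orientation: [-103.1, 89.4, 94.1]
force: [0.1, -0.3, -0.4]
opening: 0.0432
```

Emit:
{"api": "arm_command", "payload": {
  "commands": [0,0,0,0,0,0,0,0,0,0,0,0,0,0,0]
}}

```text
clock: 8.57
tool_pos: [0.5415, 0.2919, -0.0207]
orientation: [-102.5, 89.5, 94.6]
force: [-0.9, -0.2, 0.5]
opening: 0.0133
```

```bash
python3 e.py 541,291.5,-18,196.9
```

```text
t 8.575 p [541.5 291.9 -20.7] toolx [-0.001  0.01  -1.   ] zhead -162.87 F [-0.9 -0.2  0.5] M [-0.04  0.21 -0.04] op 13.3 q [ 46.  27. -21.  -1. -42. -29.]
541,291.5,-18,196.9 d tool [-2.7  0.2  0.6] turn about x [np.float64(0.2), np.float64(-179.8)]
```

```bash
python3 - <<'E'
from blue import *
s=snapshot("side"); t=snapshot("top"); print(blue(s)[0]); 
o=get_obs();p=o["tool_pos"]; print(proj(s,[p+[0,0,z] for z in(0,.02,.04,.06)]),p,o["force"])
a=cv2.resize(s["frame"][230:330,150:260],(550,500),interpolation=2)
for z in(.0,.02,.04,.06):
    q=(proj(s,p+[0,0,z])[0]-[150,230])*5+2; cv2.circle(a,tuple(q.astype(int)),3,(255,0,255),1)
cv2.imwrite("pics/c5.png",a)
E
```

```text
((529.7119750976562, 329.89532470703125), (40.08415985107422, 55.45185470581055), 17.03905487060547)
[[218.63655234 299.35108088]
 [218.03060549 295.06193061]
 [217.40989592 290.66483184]
 [216.77389522 286.15578779]] [ 0.54145443  0.2919323  -0.02074072] [ 0.66004575 -0.2670586   1.41480616]
```

View pics/c5.png

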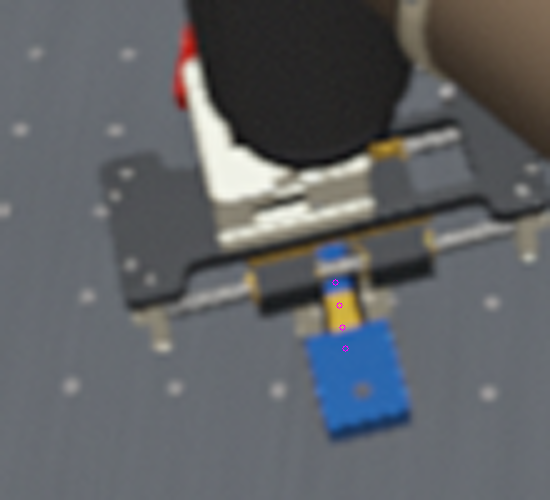

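```bash
python3 - <<'E'
from h import *
import pickle
S={n:pickle.load(open(n+".pkl","rb")) for n in("top","side")}
def tri(a,b):
    o1,d1=ray(S["side"],a);o2,d2=ray(S["top"],b);d1=d1[0]/np.linalg.norm(d1);d2=d2[0]/np.linalg.norm(d2)
    k=np.linalg.lstsq(np.c_[d1,-d2],o2-o1,rcond=None)[0]; A=o1+k[0]*d1;B=o2+k[1]*d2
    print(((A+B)/2*1000).round(1),"gap",(np.linalg.norm(A-B)*1000).round(1))
# feet, c3/c2 pose (542.5,291.5,77.2)
tri([174.5,272],[80,95]); tri([254.5,254],[109,186])
tri([214.5,271],[98,160])
# gold sanity
tri([328/1.5,438/1.5],[167.5/1.5,246.5/1.5])
E
```

```text
[643.2 310.2 131.5] gap 33.2
[465.9 254.  121.3] gap 29.2
[540.1 287.3  95.3] gap 5.3
[541.1 291.2  12.8] gap 4.4
```

The picture shows the shut fingers skimming just over the bar's top, over the gold patch at about (342,310). Allowing for the pad width, the real tips are about 37 mm above the reported TCP. I'll open and descend, feeling for the table.

Emit:
{"api": "arm_command", "payload": {
  "commands": [0,0,0,0,100,0,0,0,0,100,0,0,0,0,100,0,0,0,0,100,0,0,0,0,100]
}}

```text
clock: 9.3
tool_pos: [0.5417, 0.2921, -0.0208]
orientation: [-104.6, 89.4, 92.5]
force: [0.2, -0.3, 0.4]
opening: 0.0496
```

Emit:
{"api": "arm_command", "payload": {
  "commands": [0,0,0,0,100,3,0,0,0,100,3,0,0,0,100,2,0,0,0,100,0,0,0,0,100]
}}

```text
clock: 9.93
tool_pos: [0.5414, 0.2919, -0.0297]
orientation: [-100.7, 89.5, 96.5]
force: [-0.6, 0.1, 0.7]
opening: 0.087
```

Emit:
{"api": "arm_command", "payload": {
  "commands": [2,0,0,0,100,2,0,0,0,100,0,0,0,0,100]
}}

```text
clock: 10.3
tool_pos: [0.5414, 0.292, -0.034]
orientation: [-101.0, 89.5, 96.2]
force: [0.6, -0.1, -0.4]
opening: 0.0879
```

Emit:
{"api": "arm_command", "payload": {
  "commands": [1.5,0,0,0,0,0,0,0,0,0,0,0,0,0,0,0,0,0,0,0,0,0,0,0,0]
}}

```text
clock: 10.92
tool_pos: [0.5415, 0.2921, -0.0354]
orientation: [-102.8, 89.5, 94.3]
force: [-0.3, -0.2, 0.6]
opening: 0.0436
```

Emit:
{"api": "arm_command", "payload": {
  "commands": [0,0,0,0,0]
}}

```text
clock: 11.05
tool_pos: [0.5415, 0.2921, -0.0354]
orientation: [-102.5, 89.5, 94.7]
force: [0.1, -0.2, 0.0]
opening: 0.0394
```

Emit:
{"api": "arm_command", "payload": {
  "commands": [0,0,0,0,0,0,0,0,0,0]
}}

```text
clock: 11.3
tool_pos: [0.5415, 0.2921, -0.0354]
orientation: [-102.0, 89.5, 95.1]
force: [-0.4, -0.1, -0.2]
opening: 0.0397
```

Gripped (39.7 mm). Lifting.

Emit:
{"api": "arm_command", "payload": {
  "commands": [-20,0,0,0,0,-45,0,0,0,0,-45,0,0,0,0,-40,0,0,0,0,0,0,0,0,0]
}}

```text
clock: 11.92
tool_pos: [0.5397, 0.2891, 0.1161]
orientation: [-59.9, 89.5, 137.1]
force: [-0.9, 0.0, -2.3]
opening: 0.0394
```

```bash
python3 e.py 512,-152,115,177
```

```text
t 11.925 p [539.7 289.1 116.1] toolx [-0.006  0.006 -1.   ] zhead -162.93 F [-0.9  0.  -2.3] M [-0.    0.08 -0.01] op 39.4 q [ 46.  18. -13.  -1. -59. -29.]
512,-152,115,177 d tool [ -1.2 413.5 155.9] turn about x [np.float64(20.1), np.float64(-159.9)]
```

Emit:
{"api": "arm_command", "payload": {
  "commands": [0,47,17,10,0,0,49,9,10,0,0,50,0,0,0,0,50,0,0,0,0,50,0,0,0]
}}

```text
clock: 12.55
tool_pos: [0.5204, 0.0349, 0.1086]
orientation: [-10.9, 89.2, 165.7]
force: [1.4, -0.2, -2.8]
opening: 0.0397
```

Emit:
{"api": "arm_command", "payload": {
  "commands": [0,50,0,0,0,0,50,0,0,0,0,40,0,0,0,0,20,0,0,0,0,0,0,0,0]
}}

```text
clock: 13.18
tool_pos: [0.5038, -0.1329, 0.1016]
orientation: [-5.9, 88.6, 170.4]
force: [1.0, 0.3, -3.3]
opening: 0.0396
```

```bash
python3 e.py 512,-152,115,177
```

```text
t 13.175 p [ 503.8 -132.9  101.6] toolx [-0.025  0.004 -1.   ] zhead 176.29 F [ 1.   0.3 -3.3] M [0.05 0.   0.01] op 39.6 q [  6.  11. -24.  -0. -56. -10.]
512,-152,115,177 d tool [-13.7  18.5  -9.1] turn about x [np.float64(-0.7), np.float64(179.3)]
```

Emit:
{"api": "arm_command", "payload": {
  "commands": [0,15,-8,-0.7,0,0,3,0,0,0,0,0,0,0,0]
}}

```text
clock: 13.55
tool_pos: [0.5089, -0.1501, 0.0989]
orientation: [-7.1, 88.3, 169.8]
force: [0.5, 0.9, -2.9]
opening: 0.0399
```

```bash
python3 - <<'E'
from blue import *
s=snapshot("side"); t=snapshot("top"); o=get_obs(); z=o["tool_pos"][2]+.0354+.016; print("ztop",z)
for n,x in(("side",s),("top",t)): print(n,blue(x,z)[0])
a=cv2.resize(s["frame"][110:200,200:280],(400,450),interpolation=2); b=cv2.resize(t["frame"][130:210,270:350],(400,450)[::-1] and (400,450),interpolation=2)
cv2.imwrite("pics/c6.png",np.hstack([a,b]))
E
python3 e.py 512,-152,115,177
```

```text
ztop 0.15057454984976476
side ((511.17999267578125, -133.2971954345703), (41.498783111572266, 120.36531066894531), 0.4769012928009033)
top ((512.816162109375, -108.12408447265625), (35.363243103027344, 41.43339157104492), 88.14580535888672)
t 13.65 p [ 509.1 -149.9   99.2] toolx [-0.028  0.005 -1.   ] zhead 177.0 F [-1.  -0.4 -3.2] M [0.02 0.05 0.04] op 39.5 q [  4.  13. -23.  -1. -56.  -7.]
512,-152,115,177 d tool [-15.9   1.9  -2.5] turn about x [np.float64(0.0), np.float64(-180.0)]
```

View pics/c6.png

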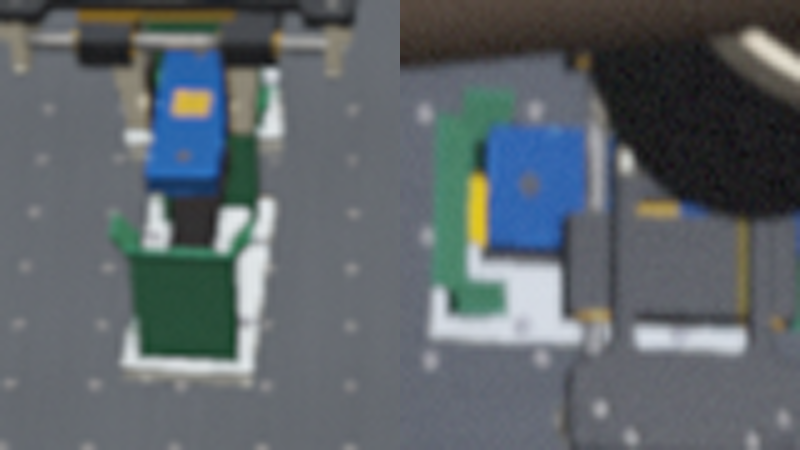

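```bash
python3 - <<'E'
from blue import *
s=snapshot("side"); t=snapshot("top")
for z in(.14,.15,.16):
    print(z,"gold side",onz(s,[238.0,130.2],z)[0]*1e3,"near end top",(onz(t,[[287,152],[287.5,174.3]],z)*1e3).round(1).tolist(),"near end side top edge",(onz(s,[[229,142.5],[243,146.5]],z)*1e3).round(1).tolist())
o=get_obs();p=o["tool_pos"]
hsv=cv2.cvtColor(s["frame"],cv2.COLOR_BGR2HSV)[115:150,225:250]; g=cv2.inRange(hsv,(12,80,100),(30,255,255)); M=cv2.moments(g,True); print("gold px",M["m10"]/M["m00"]+225,M["m01"]/M["m00"]+115,M["m00"])
print(p)
E
```

```text
0.14 gold side [ 510.76174227 -160.57212733  140.        ] near end top [[536.2, -91.9, 140.0], [493.5, -91.7, 140.0]] near end side top edge [[532.9, -107.5, 140.0], [493.3, -91.2, 140.0]]
0.15 gold side [ 509.67668762 -148.59472546  150.        ] near end top [[534.1, -91.1, 150.0], [492.0, -90.9, 150.0]] near end side top edge [[531.6, -96.1, 150.0], [492.4, -80.0, 150.0]]
0.16 gold side [ 508.59163297 -136.61732358  160.        ] near end top [[532.0, -90.3, 160.0], [490.5, -90.1, 160.0]] near end side top edge [[530.2, -84.7, 160.0], [491.5, -68.8, 160.0]]
gold px 237.0909090909091 129.21212121212122 33.0
[ 0.5093794  -0.15007198  0.09948736]
```

The carrier is held at about (510,-150.5), yaw -3.3°, parallel to the magazine and about 2 mm from its axis. I'll correct that and descend.

Emit:
{"api": "arm_command", "payload": {
  "commands": [10,2,-3,0,0,12,0,0,0,0,10,0,0,0,0,0,0,0,0,0]
}}

```text
clock: 14.25
tool_pos: [0.511, -0.1515, 0.0646]
orientation: [-7.4, 88.3, 169.7]
force: [-0.5, -0.2, -2.9]
opening: 0.0396
```

```bash
python3 e.py 512,-152,55,177; python3 e.py 512,-152,36,177
```

```text
t 14.25 p [ 511.  -151.5   64.6] toolx [-0.029  0.005 -1.   ] zhead 177.04 F [-0.5 -0.2 -2.9] M [-0.01 -0.01 -0.09] op 39.6 q [  4.  15. -25.  -1. -52.  -7.]
512,-152,55,177 d tool [ 9.5  0.4 -1.3] turn about x [np.float64(0.0), np.float64(-180.0)]
t 14.25 p [ 511.  -151.5   64.6] toolx [-0.029  0.005 -1.   ] zhead 177.04 F [-0.5 -0.2 -2.9] M [-0.01 -0.01 -0.09] op 39.6 q [  4.  15. -25.  -1. -52.  -7.]
512,-152,36,177 d tool [28.5  0.5 -1.8] turn about x [np.float64(0.0), np.float64(-180.0)]
```

Emit:
{"api": "arm_command", "payload": {
  "commands": [6,0,-1.5,0,0,6,0,0,0,0,4,0,0,0,0,0,0,0,0,0]
}}

```text
clock: 14.75
tool_pos: [0.5135, -0.1516, 0.0485]
orientation: [-7.7, 88.5, 169.4]
force: [0.1, 1.1, -3.6]
opening: 0.0398
```

```bash
python3 e.py 512,-152,12,177
```

```text
t 14.75 p [ 513.5 -151.6   48.5] toolx [-0.026  0.005 -1.   ] zhead 177.06 F [ 0.1  1.1 -3.6] M [0.28 0.01 0.01] op 39.8 q [  4.  16. -26.  -1. -49.  -7.]
512,-152,12,177 d tool [36.5  0.6  0.5] turn about x [np.float64(0.1), np.float64(-179.9)]
```

Emit:
{"api": "arm_command", "payload": {
  "commands": [6,0,0,0,0,5,0,0,0,0,4,0,0,0,0]
}}

```text
clock: 15.12
tool_pos: [0.5137, -0.1516, 0.0332]
orientation: [-8.0, 88.6, 169.1]
force: [-0.9, 0.3, 3.0]
opening: 0.0397
```

```bash
python3 e.py 512,-152,12,177
```

```text
t 15.125 p [ 513.7 -151.6   33.2] toolx [-0.025  0.005 -1.   ] zhead 177.07 F [-0.9  0.3  3. ] M [0.1  0.25 0.04] op 39.7 q [  4.  17. -27.  -1. -47.  -7.]
512,-152,12,177 d tool [21.3  0.5  1.2] turn about x [np.float64(0.1), np.float64(-179.9)]
```

Contact with the follower came at 68.6 mm with a rise of about 6 N, which matches the 69 mm and 5 N given. Now the press.

Emit:
{"api": "arm_command", "payload": {
  "commands": [5,0,0,0,0,5,0,0,0,0,5,0,0,0,0]
}}

```text
clock: 15.5
tool_pos: [0.5137, -0.1517, 0.0179]
orientation: [-8.0, 88.6, 169.1]
force: [-1.0, 0.2, 3.3]
opening: 0.04
```

Emit:
{"api": "arm_command", "payload": {
  "commands": [4,0,0,0,0,3,0,0,0,0,1.5,0,0,0,0]
}}

```text
clock: 15.88
tool_pos: [0.5137, -0.1517, 0.0088]
orientation: [-7.8, 88.6, 169.3]
force: [-1.0, 0.4, 4.3]
opening: 0.04
```

```bash
python3 e.py 512,-152,12,177
```

```text
t 15.875 p [ 513.7 -151.7    8.8] toolx [-0.023  0.004 -1.   ] zhead 177.09 F [-1.   0.4  4.3] M [0.39 0.38 0.01] op 40.0 q [  4.  19. -28.  -1. -44.  -7.]
512,-152,12,177 d tool [-3.2  0.4  1.8] turn about x [np.float64(0.1), np.float64(-179.9)]
```

Emit:
{"api": "arm_command", "payload": {
  "commands": [-5,0,0,0,0,-5,0,0,0,0,-2,0,0,0,0]
}}

```text
clock: 16.25
tool_pos: [0.5137, -0.1517, 0.0216]
orientation: [-7.7, 88.6, 169.4]
force: [-1.1, 0.5, 3.3]
opening: 0.0396
```

Emit:
{"api": "arm_command", "payload": {
  "commands": [0,0,0,0,60,0,0,0,0,60,0,0,0,0,60,0,0,0,0,60]
}}

```text
clock: 16.75
tool_pos: [0.5133, -0.1517, 0.0209]
orientation: [-7.7, 88.6, 169.3]
force: [0.4, 0.3, 0.0]
opening: 0.0523
```

```bash
python3 - <<'E'
from blue import *
s=snapshot("side"); cv2.imwrite("pics/c7.png",cv2.resize(s["frame"][110:200,200:290],(720,600),interpolation=2))
E
python3 e.py
```

```text
t 16.8 p [ 513.2 -151.7   20.9] toolx [-0.025  0.005 -1.   ] zhead 177.07 F [-0.9  1.1 -1.2] M [ 0.01  0.09 -0.01] op 52.6 q [  4.  18. -28.  -1. -46.  -7.]
```

View pics/c7.png

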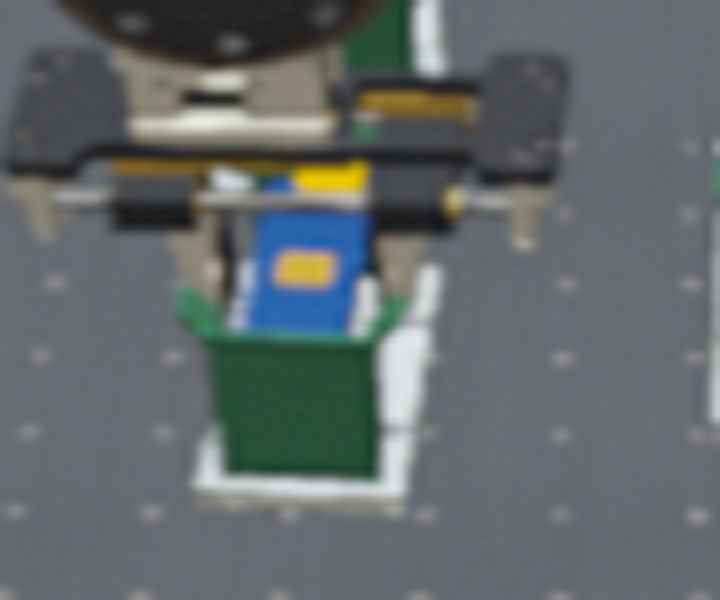

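Released: the carrier is down in the slot (gold at (307,268)) and the far yellow catch lies over its end (335,177). Retreating straight up.

Emit:
{"api": "arm_command", "payload": {
  "commands": [-10,0,0,0,60,-25,0,0,0,60,-40,0,0,0,60,-50,0,0,0,60,-50,0,0,0,60]
}}

```text
clock: 17.42
tool_pos: [0.5151, -0.1526, 0.1995]
orientation: [-4.6, 88.1, 172.5]
force: [0.8, 1.2, -0.5]
opening: 0.0526
```

Emit:
{"api": "arm_command", "payload": {
  "commands": [0,-60,0,0,60,0,-60,0,0,60,0,-60,0,0,60,0,-60,0,0,60,0,0,0,0,60]
}}

```text
clock: 18.05
tool_pos: [0.5313, 0.093, 0.2104]
orientation: [-17.4, 88.9, 159.5]
force: [0.1, -0.3, 0.6]
opening: 0.0522
```

```bash
python3 - <<'E'
from blue import *
s=snapshot("side"); t=snapshot("top")
for n,x in(("side",s),("top",t)): print(n,blue(x,.074)[0])
cv2.imwrite("pics/c8.png",np.hstack([cv2.resize(s["frame"][115:205,210:275],(361,500),interpolation=2),cv2.resize(t["frame"][130:205,270:365],(430,340),interpolation=2)[:340] if 0 else cv2.copyMakeBorder(cv2.resize(t["frame"][130:205,270:365],(430,340),interpolation=2),0,160,0,0,0)]))
E
python3 e.py
```

```text
side ((501.48114013671875, -122.10791015625), (8.689802169799805, 21.089637756347656), 2.6807994842529297)
top ((515.4683837890625, -152.59962463378906), (118.0788803100586, 41.76502990722656), 86.64273834228516)
t 18.15 p [531.1  90.2 210.3] toolx [-0.018  0.006 -1.   ] zhead 176.74 F [ 0.6 -0.5  0.2] M [-0.04  0.03 -0.04] op 52.3 q [ 30.   8. -14.  -1. -70. -33.]
```

View pics/c8.png

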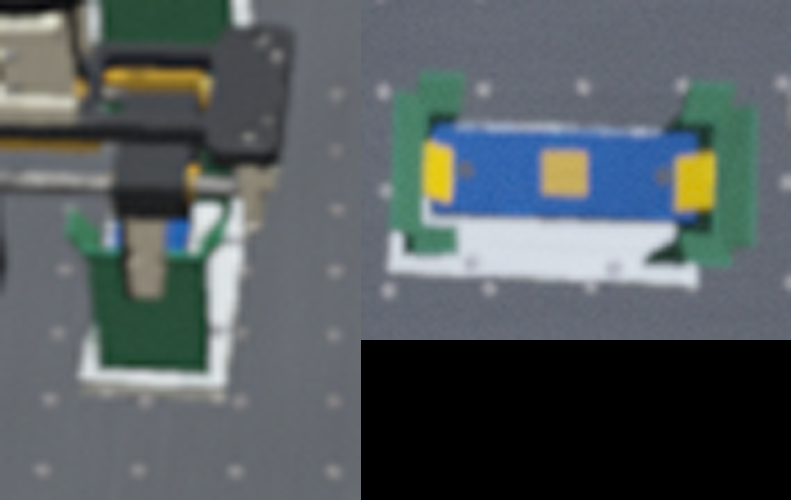

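The top view shows both yellow catches over the carrier's ends, at (437,172) and (695,182). Its outline measures 118 x 42 mm at z = 74 mm, which is the held height. The robot is clear.

```bash
python3 -c "
from plant import *
close_job()"
```

```text
the job is handed in; nothing more can be done
```

The blue carrier is loaded in the small green magazine, held under both yellow catches. The job was handed in at about 18.2 s of the 38 s allowed, with the gripper clear. I did not move the red or grey carriers.

- **Press:** I felt the follower at 68.6 mm (69 given) with about 6 N. I then pressed the carrier's underside to about 44 mm, with the wrist reading about 7 N more than while just carrying it, then let it rise and released it.
- **Last check:** The top picture shows both catches over the carrier's ends. Its outline measures 118 × 42 mm at the expected held height of 74 mm, with yaw −3.4°, the same as the magazine. In the last side view the gripper hid most of the carrier, so that view confirmed nothing. I judged that it sits level from the top view alone.
- **First grasps failed:** The real fingertips sit about 35 mm higher than the reported tool point. My first two grasps closed above the bar without moving it. I found the right depth by going lower in small steps, and took all later heights from that grip.
- **Tool tilt:** The tool was tilted about 1.5° while I placed the carrier, with no visible effect.

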